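Take the spinner cap off a fan blade, thread hand unknown

ROBOT

A 6-joint arm with a two-finger parallel gripper is mounted at the origin on the work surface. World frame = base frame: x ahead of the robot, y to its left, z up, the work surface at z = 0. Lengths are in mm, angles in degrees, forces in N, time in s.
With the tool pointing down it reaches from about 350 to 850 mm from the base axis. Payload 8.1 kg.
Tool frame: the origin (TCP) lies midway between the tips of the shut fingers; the grasp point (between the pads) lies 19 mm behind it; z points along the fingers, y is the line along which they close (so a half turn about z gives the same grasp; the last joint's range is limited). The gripper opens to 85 mm and grips with 20 to 120 N. Pads are 22 mm wide; open, the fingers measure 114 mm over their backs; the gripper's body (76 mm by 85 mm) begins 54 mm behind the grasp point. The pads swing forward as they close: fully open they stand 13 mm farther back than shut.
Start: joints at [-73.591, 7.471, 85.268, -0, 87.261, -4.893], TCP at [217.996, -559.002, 231.292] pointing down, gripper open.
Joint ranges: [-169.43, 169.43], [-51.17, 129.36], [1.28, 143.12], [-76.62, 256.62], [0, 156.53], [-152.29, 152.29]. Speed limits (degrees/s): [136.94, 136.94, 159.86, 180, 180, 180].

INTERFACE

Orientations are given as [roll, pitch, yaw] about the fixed x, y, z axes, in that order (R = Rz(yaw) Ry(pitch) Rx(roll)).
In Python, from bench import r gives the robot as it stands. The module is installed in compiled form; this text tells all that it offers.
- The arm moves only by the tool jog_arm, never from a script. Its argument "rows" is a list of rows, each a list of 2 entries, a list of its own where there are three numbers: the shift along the tool's x, y, z in mm, then the turn, a rotation vector about the tool's x, y, z in rad. A call has 1 to 10 rows; each row is the pose to reach, as a shift and turn from the pose commanded when the call began, along the tool's axes at that moment; what a row does not reach only later rows make up. A row lasts 1/10 s, in which the tool goes at most 50 mm and 8.59 degrees, less where a joint would pass 70% of its speed; a pose out of reach is approached as far as the arm can. A call with a gripper value outside its range is refused whole. "grip" is the finger opening in mm, from 0 to 85.4, set as the call begins (left out, the last holds). The fingers move at their own pace and stop on an object; "force" is the grip in N (left out, the last holds). Time passes only in rows, so rows that repeat a pose let the fingers close. It gives the time, the measured TCP pose, the force, the opening and the grip force at its end, in the units of the state.
- r.sense(): the state, without advancing time (a new reading comes with each control period).
- r.snapshot(name): name is "scene" or "top" or "wrist"; returns (picture, depth): 480x640x3 uint8, blue, green, red; 480x640 float32, mm along the optical axis (not along the pixel's ray), 0 where there is no reading.
- r.camera_params(name): a dict with "fx", "fy", "cx", "cy" (pixels), "dist_coeffs" ([k1, k2, p1, p2, k3] as OpenCV has them; the pictures are not rectified), "pose" (4x4, takes a point from camera to world coordinates); the wrist camera has in their place "tool_from_camera" (4x4, takes a point from camera to tool coordinates, whose origin is the TCP and whose axes are the flange's). Camera axes: x right, y down, z forward; pixel columns grow to the right and rows downward; lengths in mm; the calibration is good to about 2 mm. A picture is of the moment at which its call begins: read the wrist's pose just before it. camera_params takes no time and is no camera call.
- r.hand_in(): hands the job in; it is judged then, once.
The state is a dict: "time": time; "joint_pos": joint angles; "qd": joint speeds; "joint_efforts": joint torques, N m; "tool_pos": TCP position; "tcp_rot": TCP orientation; "ft_force": force on the tool from outside, world axes, zero at the start; "wrist_torque": the same for the moment, N m; "finger_gap": finger opening in mm; "grip_force": force on a finger pad.
Only numpy, scipy, OpenCV 4.12 (cv2) and the standard library are available. Lean on these libraries where they do the work, as an engineer would, in place of code of your own. Each camera call takes 0.05 s, during which the arm holds its last target. There are 200 camera calls.

TASK

The fan lies on its back on the garage bench with its front guard off, and the orange spinner cap in its middle has to come off, but nobody knows whether its thread is left- or right-handed. Feel which way it loosens, trying the other way if it is stuck, turn it that way until it stops at nearly a quarter turn, then lift it straight off. Finish while still holding the cap in the gripper, upright and steady, about 10 cm above its seat, and leave the screwdriver, tin, jar and wrench alone.

Things in the scene. Friction and masses are not known exactly. Their poses are not given: they have to be found in the camera images.
- cap: Orange ribbed plastic spinner cap, 56 mm across, 44 mm high, straight-sided for its lower 34 mm, slightly domed, small white index bar on top; 0.12 kg. It starts seated flat on the fan's blue hub, axis upright. Origin: centre of its underside; z up; x points along the white bar, at the start within 2 degrees of the fan's x axis. A grip of about 45 N on the straight sides holds it.
- cap_grip (a point): Point on the cap's axis 26 mm above its underside, a good height to grip. The cap's thread hand varies and cannot be seen. From above, it turns about 10 degrees the wrong way to a hard stop, but about 80 degrees the right way (clockwise or not) to a hard stop, hardly rising; it lifts straight off only from about 60 degrees on. The grasp itself may turn it a few degrees.
- seat (a point): Centre of the hub's flat face, 105 mm above the bench, where the middle of the cap's underside sits; axes as the fan's. With the cap gripped, turning freely takes less than 0.3 N m about the vertical; pushing 0.1 rad into a stop raises 0.5 N m or more.
- fan: Fan head on its back, fixed to the bench, blade locked: white motor pod, wire rear guard (rim 323 mm across, top 92 mm above the bench), five blue blades 270 mm across, up to 100 mm above the bench, and a blue hub 72 mm across whose flat face is 105 mm above the bench. Under the cap the hub has a steel stub 21 mm high. Origin: on the bench under the hub's centre; z up.
- screwdriver: Bystander: screwdriver with red handle, 200 mm long, lying beside the fan. Origin: its middle, on the bench.
- grease_tin: Bystander: green tin, 68 mm across and 70 mm high, standing beside the fan. Origin: centre of its underside.
- screw_jar: Bystander: clear jar with blue lid, 60 mm across and 85 mm high, standing beside the fan. Origin: centre of its underside.
- wrench: Bystander: steel wrench 180 mm long, lying beside the fan. Origin: its middle, on the bench.
There are look-alikes about, which are no part of the job. Of the things like the cap, leave any that is turquoise or yellow; of the rest the larger one is meant.

How it is judged (in metres and radians):
On the way:
1. the cap, still on its hub, has been turned to where its thread lets go (more than 52 degrees from its start) (angle between the x axis of cap and the x axis of fan, either way round above 0.91 rad and z of cap in the frame of seat below 0.008 m and horizontal distance between cap and seat below 0.008 m), for 0.1 s.
At the end, for the whole second after the job is handed in: Fingers hold the cap (over 2 N), underside over 70 mm above the hub face (below 0.4 m over the bench), within 100 mm sideways of the hub axis and 0.35 rad of upright, slower than 30 mm/s, not touching the fan; bystanders within 30 mm of their starts (z of cap in the frame of seat above 0.07 m and contact force between the fingers and cap above 2 N and contact force between cap and fan below 0.2 N and angle between cap's own z axis and vertical below 0.35 rad and linear speed of cap below 0.03 m/s and height (world z) of cap below 0.4 m and horizontal distance between cap and seat below 0.1 m and distance of each of screwdriver, grease_tin, screw_jar, wrench from where it was at the start of the episode below 0.03 m); the arm keeps its last pose, push and grip.
It fails at once if a bystander was moved by more than 30 mm (distance of any of screwdriver, grease_tin, screw_jar, wrench from where it was at the start of the episode above 0.03 m).
It fails at once if the cap was pulled off without being turned loose (z of cap in the frame of seat between 0.012 and 0.03 m and angle between the x axis of cap and the x axis of fan, either way round below 0.6 rad).
It also fails if it takes over 42 s, if anything falls off the work surface, if the arm or the gripper's body presses on something with over 40 N, if the wrist force passes 120 N, or if a joint passes its speed limit or range.

## Working session

There is one attempt and no reset: what is moved stays moved. The work goes in short steps, Python scripts to look and compute and a tool call to move; the robot and the scene stay as the last step left them, time stands still between calls to the robot, and variables do not carry over. Pictures are saved under pics/ and viewed, at most 10 in all, crops included, and the job is handed in when it is done.

Besides the shell and the picture viewer there is one more tool, called after "Call:" as name([rows], argument=value, ...), one row to a line, values as JSON. jog_arm: Moves the arm, as the interface text tells. Its arguments: {"type":"object","properties":{"rows":{"type":"array"},"grip":{"type":"number"},"force":{"type":"number"}},"required":["rows"]}

```bash
mkdir -p pics; python3 - <<'E'
from bench import r
import cv2,numpy as np
s=r.sense();print(s)
for n in("scene","top"):
    p,d=r.snapshot(n);cv2.imwrite(f"pics/{n}0.png",p);np.save(f"{n}0.npy",d)
    print(n,r.camera_params(n))
print(r.camera_params("wrist"))
E
```

```text
{'time': 0.0, 'joint_pos': array([-7.35905945e+01,  7.51476151e+00,  8.53307921e+01,  1.38800663e-04,
        8.72598873e+01, -4.89223412e+00]), 'qd': array([ 0.06337375,  0.05637906, -0.06311404,  0.0518012 ,  0.01369821,
        0.00883979]), 'joint_efforts': array([ 4.26725283e-04, -5.69397962e+01, -5.00545621e+01, -3.18112461e-04,
        1.48396392e-02, -4.30371540e-05]), 'tool_pos': array([ 217.8405882 , -558.46773493,  230.23353039]), 'tcp_rot': array([-1.79894955e+02, -9.13032150e-03,  2.13016245e+01]), 'ft_force': array([-0.35056276,  0.97076191, -1.02916628]), 'wrist_torque': array([ 0.0071857 ,  0.01857889, -0.03160728]), 'grip_force': 0.0, 'finger_gap': 85.72875626557686}
scene {'fx': 578.6024824773565, 'fy': 578.6024824773565, 'cx': 311.05569449508425, 'cy': 240.21096777526247, 'dist_coeffs': array([0.01589843, 0.        , 0.        , 0.        , 0.        ]), 'pose': array([[-8.64434183e-01,  2.43484910e-01, -4.39850705e-01,
         1.14465609e+03],
       [ 5.02477755e-01,  4.47007156e-01, -7.40068043e-01,
         9.26746597e+02],
       [ 1.64210115e-02, -8.60755308
[... 530 characters left out ...]
2, -8.55135000e-02, -9.96130219e-01,
         1.24636566e+03],
       [ 0.00000000e+00,  0.00000000e+00,  0.00000000e+00,
         1.00000000e+00]])}
{'fx': 425.1369040064248, 'fy': 425.1369040064248, 'cx': 318.61283321961, 'cy': 244.15297092722025, 'dist_coeffs': array([-0.07566928,  0.        ,  0.        ,  0.        ,  0.        ]), 'tool_from_camera': array([[ 3.77034553e-04, -9.55337114e-01, -2.95517947e-01,
         7.54290204e+01],
       [ 9.99999826e-01,  4.93980480e-04, -3.21074908e-04,
        -1.79010339e-02],
       [ 4.52714874e-04, -2.95517775e-01,  9.55337134e-01,
        -1.43398395e+02],
       [ 0.00000000e+00,  0.00000000e+00,  0.00000000e+00,
         1.00000000e+00]])}
```

View pics/top0.png

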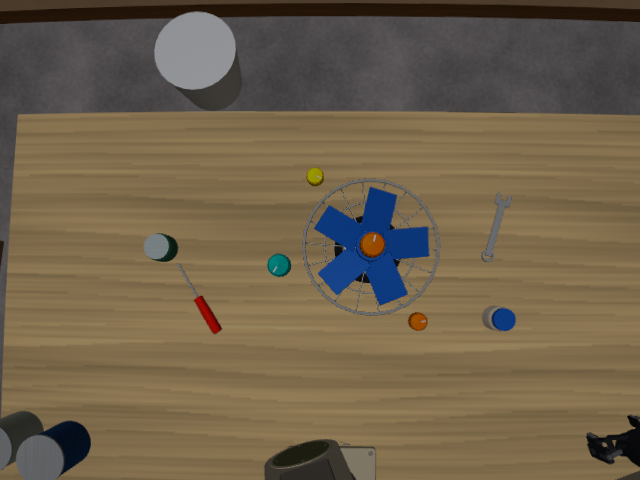

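View pics/scene0.png

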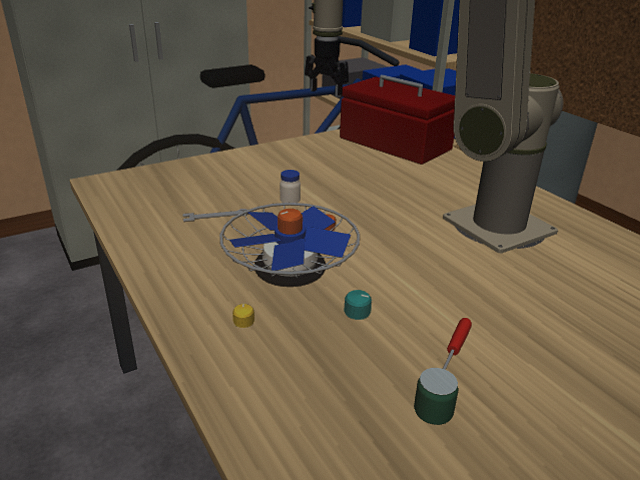

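The cap-like things in the top view are orange on the hub (372,244), a small orange one (418,321), turquoise (279,265) and yellow (315,176). The hub one fits, as the larger orange one. I'll confirm it in a crop and measure it.

```bash
cat > h.py <<'E'
import numpy as np,cv2
from bench import r
def ray(n,uv,z,T=None):
    c=r.camera_params(n);K=np.array([[c["fx"],0,c["cx"]],[0,c["fy"],c["cy"]],[0,0,1]])
    T=c["pose"] if T is None else T
    q=cv2.undistortPoints(np.array([[uv]],float),K,c["dist_coeffs"])[0,0]
    d=T[:3,:3]@[q[0],q[1],1];o=T[:3,3];return o+d*(z-o[2])/d[2]
E
python3 - <<'E'
from h import *
p=cv2.imread("pics/top0.png");d=np.load("top0.npy")
cv2.imwrite("pics/crop1.png",cv2.resize(p[190:340,290:450],None,fx=5,fy=5,interpolation=cv2.INTER_CUBIC)[:600])
hsv=cv2.cvtColor(p,cv2.COLOR_BGR2HSV)
m=cv2.inRange(hsv,(5,150,80),(18,255,255))
n,l,st,ce=cv2.connectedComponentsWithStats(m)
for i in range(1,n):
    if st[i][4]>60:
        u,v=ce[i];dd=d[int(v),int(u)]
        T=r.camera_params("top")["pose"]
        print(st[i],ce[i],"depth",dd,"w(149)",ray("top",ce[i],149),"w(z~130)",ray("top",ce[i],130), "zdepth",(T[2,3]-dd))
E
```

```text
[360 232  25  25 454] [372.14977974 244.26431718] depth 1100.5907 w(149) [593.18670646 -85.19066156 149.        ] w(z~130) [594.84260663 -86.77351643 130.        ] zdepth 145.7749608977249
[408 312  20  19 266] [417.2406015  321.16165414] depth 1194.7811 w(149) [ 424.77066242 -184.10609993  149.        ] w(z~130) [ 423.51057482 -187.40159572  130.        ] zdepth 51.584531210224895
```

View pics/crop1.png

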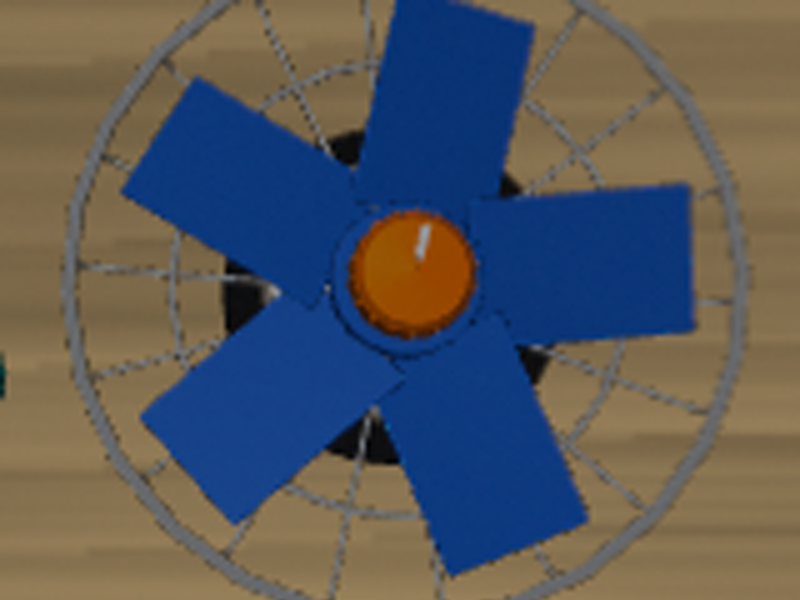

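The crop shows the large orange ribbed cap centred on the hub (crop pixel 412,272), its white bar running to (427,225), so the fan yaw is about -14°. The cap axis is near (594,-86). I'm moving above it with joint 6 near 0, so it can turn either way.

Call:
jog_arm([
  [[50,-29,-2],[0,0,-0.1]],
  [[100,-58,-4],[0,0,-0.2]],
  [[150,-87,-6],[0,0,-0.3]],
  [[190,-110,-8],[0,0,-0.4]],
  [[230,-134,-10],[0,0,-0.5]],
  [[270,-157,-12],[0,0,-0.6]],
  [[310,-180,-14],[0,0,-0.7]],
  [[350,-204,-16],[0,0,-0.8]],
  [[390,-227,-18],[0,0,-0.9]],
  [[430,-250,-19],[0,0,-1.05]],
], grip=85)

```text
time: 1.1
tool_pos: [528.7, -167.8, 250.2]
tcp_rot: [-180.0, -0.0, 81.7]
ft_force: [0.8, -1.3, 0.2]
finger_gap: 85.3
grip_force: 0.0
```

Call:
jog_arm([
  [[0,0,0],[0,0,0]],
  [[0,0,0],[0,0,0]],
])

```text
time: 1.3
tool_pos: [528.0, -168.6, 249.7]
tcp_rot: [-179.9, -0.0, 81.6]
ft_force: [-0.6, -0.8, 0.1]
finger_gap: 85.1
grip_force: 0.0
```

Call:
jog_arm([
  [[32,18,0],[0,0,0]],
  [[62,36,0],[0,0,0]],
  [[91,53,0],[0,0,0]],
  [[91,53,0],[0,0,0]],
  [[91,53,0],[0,0,0]],
  [[91,53,0],[0,0,0]],
])

```text
time: 1.9
tool_pos: [592.9, -89.3, 250.0]
tcp_rot: [-180.0, 0.0, 81.3]
ft_force: [1.0, -0.0, 1.2]
finger_gap: 85.2
grip_force: 0.0
```

```bash
cat >> h.py <<'E'
from scipy.spatial.transform import Rotation as R
def wT(s):
    T=np.eye(4);T[:3,:3]=R.from_euler("xyz",s["tcp_rot"],degrees=True).as_matrix();T[:3,3]=s["tool_pos"]
    return T@r.camera_params("wrist")["tool_from_camera"]
E
python3 - <<'E'
from h import *
s=r.sense();p,d=r.snapshot("wrist");cv2.imwrite("pics/w1.png",p);T=wT(s)
print(s["tool_pos"],s["tcp_rot"],s["joint_pos"])
hsv=cv2.cvtColor(p,cv2.COLOR_BGR2HSV)
m=cv2.inRange(hsv,(5,150,60),(18,255,255))
c=r.camera_params("wrist")
v,u=np.nonzero((m>0)&(d>0));z=d[v,u]
K=np.array([[c["fx"],0,c["cx"]],[0,c["fy"],c["cy"]],[0,0,1]])
q=cv2.undistortPoints(np.c_[u,v].astype(float)[:,None],K,c["dist_coeffs"])[:,0]
P=(np.c_[q*z[:,None],z])@T[:3,:3].T+T[:3,3]
P=P[(P[:,2]>100)]
t=P[(P[:,2]>139)]; 
(cx,cy),rad=cv2.minEnclosingCircle(t[:,:2].astype(np.float32))
print("top z",np.percentile(P[:,2],[1,50,99]),"circle",cx,cy,rad, P[:,:2].min(0),P[:,:2].max(0))
E
```

```text
[592.9275599  -89.2967247  250.02842357] [-1.79956649e+02  2.75484753e-02  8.13395419e+01] [-1.34439384e+01  7.04176699e+00  8.37859184e+01 -3.10705133e-02
  8.92132176e+01 -4.78303221e+00]
top z [112.42659514 146.39035007 149.82679794] circle 579.967041015625 -85.87620544433594 43.20874786376953 [ 538.45146824 -115.48383141] [623.46060302 -61.15159719]
```

View pics/w1.png

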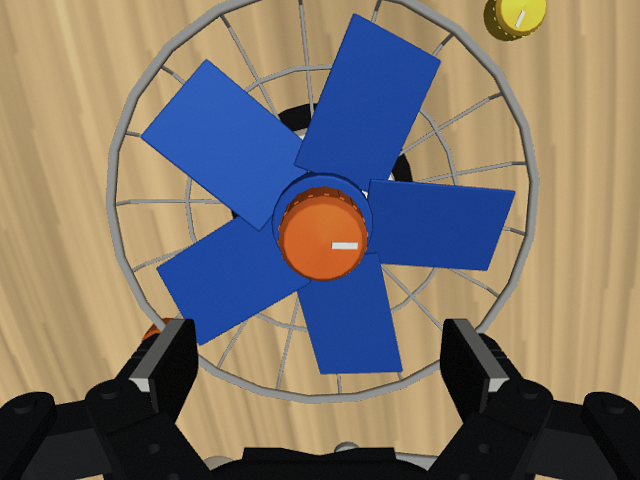

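The wrist view shows the cap centred at about (323,236) between the open fingers, its bar pointing right to (357,245). Some pixels of the small orange cap near (160,330) corrupted the fit, so I'm redoing it restricted to the hub cap.

```bash
python3 - <<'E'
from h import *
s=r.sense();p,d=r.snapshot("wrist");T=wT(s);print(s["tool_pos"],s["tcp_rot"])
hsv=cv2.cvtColor(p,cv2.COLOR_BGR2HSV)
m=cv2.inRange(hsv,(0,120,60),(20,255,255));m[:, :250]=0;m[:,400:]=0;m[300:]=0
c=r.camera_params("wrist")
v,u=np.nonzero((m>0)&(d>0));z=d[v,u]
K=np.array([[c["fx"],0,c["cx"]],[0,c["fy"],c["cy"]],[0,0,1]])
q=cv2.undistortPoints(np.c_[u,v].astype(float)[:,None],K,c["dist_coeffs"])[:,0]
P=(np.c_[q*z[:,None],z])@T[:3,:3].T+T[:3,3]
for a,b in((108,137),(138,160)):
    t=P[(P[:,2]>a)&(P[:,2]<b)]
    print(len(t),np.percentile(P[:,2],[1,99]),cv2.minEnclosingCircle(t[:,:2].astype(np.float32)),t[:,:2].min(0),t[:,:2].max(0))
A=ray("wrist",(332,246),148,T);B=ray("wrist",(357,245),148,T);print("bar",A,B,np.degrees(np.arctan2(*(B-A)[1::-1])))
E
```

```text
[592.96391097 -89.32666188 250.18238595] [-1.79973962e+02  2.37818225e-02  8.13313409e+01]
573 [112.24936175 149.82210195] ((595.2891235351562, -89.3437271118164), 28.575180053710938) [ 568.48867553 -101.87938831] [623.75986562 -61.04636544]
5698 [112.24936175 149.82210195] ((595.12841796875, -88.83014678955078), 27.724401473999023) [ 567.41242562 -115.50173156] [622.83357221 -62.03686065]
bar [600.62158439 -92.13314814 148.        ] [615.67883557 -93.78212362 148.        ] -6.249767923374791
```

The cap centre is (595.3,-88.8), radius 28 and top 149.8, all matching the description. I'm descending to TCP z≈109.

Call:
jog_arm([
  [[1,2,20],[0,0,0]],
  [[1,2,45],[0,0,0]],
  [[1,2,70],[0,0,0]],
  [[1,2,90],[0,0,0]],
  [[1,2,110],[0,0,0]],
  [[1,2,125],[0,0,0]],
  [[1,2,135],[0,0,0]],
  [[1,2,141],[0,0,0]],
  [[1,2,141],[0,0,0]],
  [[1,2,141],[0,0,0]],
])

```text
time: 3.0
tool_pos: [596.4, -87.2, 110.1]
tcp_rot: [179.9, 0.0, 81.5]
ft_force: [0.9, -0.2, 0.2]
finger_gap: 85.3
grip_force: 0.0
```

Call:
jog_arm([
  [[0,0,0],[0,0,0]],
  [[0,0,0],[0,0,0]],
  [[0,0,0],[0,0,0]],
  [[0,0,0],[0,0,0]],
  [[0,0,0],[0,0,0]],
  [[0,0,0],[0,0,0]],
  [[0,0,0],[0,0,0]],
  [[0,0,0],[0,0,0]],
], grip=40, force=45)

```text
time: 3.8
tool_pos: [596.5, -87.2, 110.5]
tcp_rot: [179.9, 0.0, 81.5]
ft_force: [-2.3, 1.0, 5.3]
finger_gap: 55.2
grip_force: 48.4
```

```bash
python3 - <<'E'
from h import *
s=r.sense();print({k:np.round(v,2) for k,v in s.items()})
p,d=r.snapshot("wrist");cv2.imwrite("pics/w2.png",p)
E
```

```text
{'time': np.float64(3.8), 'joint_pos': array([-13.19,  12.75,  92.25,  -0.  ,  74.91,  -4.65]), 'qd': array([ 0.03, -0.06,  0.11,  0.05, -0.09,  0.  ]), 'joint_efforts': array([ 1.000e-02, -5.574e+01, -4.528e+01,  6.000e-02, -7.000e-01,
       -2.000e-02]), 'tool_pos': array([596.46, -87.18, 110.54]), 'tcp_rot': array([1.7991e+02, 1.0000e-02, 8.1470e+01]), 'ft_force': array([-2.32,  0.96,  5.3 ]), 'wrist_torque': array([ 0.02,  0.3 , -0.03]), 'grip_force': np.float64(48.39), 'finger_gap': np.float64(55.15)}
```

View pics/w2.png

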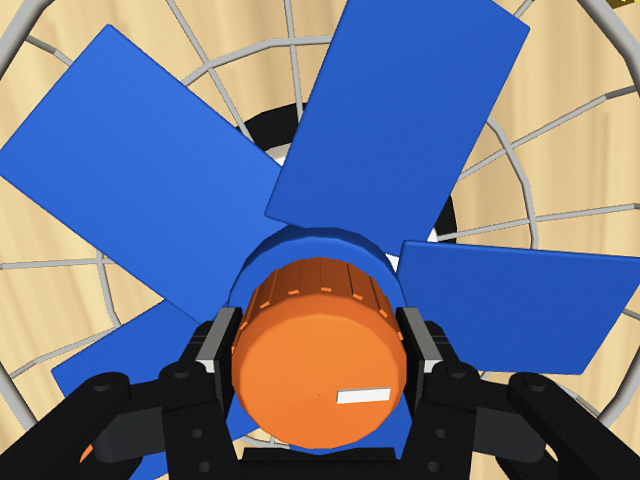

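The view shows the cap centred between the pads on its straight sides, gap 55 mm at 48 N. Now I'm feeling for the thread, clockwise first.

Call:
jog_arm([
  [[0,0,0],[0,0,0.06]],
  [[0,0,0],[0,0,0.12]],
  [[0,0,0],[0,0,0.18]],
  [[0,0,0],[0,0,0.23]],
  [[0,0,0],[0,0,0.28]],
  [[0,0,0],[0,0,0.28]],
  [[0,0,0],[0,0,0.28]],
])

```text
time: 4.55
tool_pos: [596.7, -87.4, 110.6]
tcp_rot: [179.9, -0.0, 65.5]
ft_force: [0.7, -0.8, 4.8]
finger_gap: 55.1
grip_force: 48.5
```

```bash
cat > s.py <<'E'
from h import *
s=r.sense();print({k:np.round(s[k],2) for k in("time","tool_pos","tcp_rot","ft_force","wrist_torque","joint_pos","finger_gap","grip_force")})
E
python3 s.py
```

```text
{'time': np.float64(4.55), 'tool_pos': array([596.72, -87.36, 110.59]), 'tcp_rot': array([ 1.7987e+02, -2.0000e-02,  6.5470e+01]), 'ft_force': array([ 0.66, -0.8 ,  4.76]), 'wrist_torque': array([-0.09,  0.11, -0.07]), 'joint_pos': array([-1.319e+01,  1.275e+01,  9.224e+01, -1.000e-02,  7.488e+01,
        1.134e+01]), 'finger_gap': np.float64(55.1), 'grip_force': np.float64(48.5)}
```

16° clockwise with only 0.07 N·m is past where the wrong-way stop would be, so clockwise loosens it. Continuing that way.

Call:
jog_arm([
  [[0,0,0],[0,0,0.1]],
  [[0,0,0],[0,0,0.2]],
  [[0,0,0],[0,0,0.3]],
  [[0,0,0],[0,0,0.4]],
  [[0,0,0],[0,0,0.5]],
  [[0,0,0],[0,0,0.6]],
  [[0,0,0],[0,0,0.7]],
  [[0,0,0],[0,0,0.8]],
  [[0,0,0],[0,0,0.9]],
  [[0,0,0],[0,0,0.9]],
])

```text
time: 5.55
tool_pos: [596.9, -87.7, 110.6]
tcp_rot: [179.9, -0.1, 13.8]
ft_force: [0.9, -2.1, 6.7]
finger_gap: 55.3
grip_force: 48.6
```

```bash
python3 s.py
```

```text
{'time': np.float64(5.55), 'tool_pos': array([596.91, -87.7 , 110.6 ]), 'tcp_rot': array([ 1.799e+02, -1.300e-01,  1.379e+01]), 'ft_force': array([ 0.86, -2.07,  6.66]), 'wrist_torque': array([-0.36, -0.04, -0.21]), 'joint_pos': array([-1.321e+01,  1.276e+01,  9.224e+01, -3.000e-02,  7.485e+01,
        6.302e+01]), 'finger_gap': np.float64(55.26), 'grip_force': np.float64(48.57)}
```

Call:
jog_arm([
  [[0,0,0],[0,0,0.06]],
  [[0,0,0],[0,0,0.12]],
  [[0,0,0],[0,0,0.18]],
  [[0,0,0],[0,0,0.22]],
  [[0,0,0],[0,0,0.22]],
  [[0,0,0],[0,0,0.22]],
])

```text
time: 6.15
tool_pos: [598.2, -89.0, 110.8]
tcp_rot: [179.8, -0.3, 1.4]
ft_force: [7.0, -7.2, 0.3]
finger_gap: 55.1
grip_force: 48.0
```

```bash
python3 s.py
```

```text
{'time': np.float64(6.15), 'tool_pos': array([598.18, -88.95, 110.84]), 'tcp_rot': array([179.81,  -0.31,   1.42]), 'ft_force': array([ 7.03, -7.25,  0.28]), 'wrist_torque': array([-1.36, -1.2 ,  0.21]), 'joint_pos': array([-13.25,  12.78,  92.18,  -0.11,  74.68,  75.36]), 'finger_gap': np.float64(55.14), 'grip_force': np.float64(48.05)}
```

80° turned, with the moment about vertical now reversing and side forces rising: the stop. I'm backing off slightly and checking the cap followed the gripper.

Call:
jog_arm([
  [[0,0,0],[0,0,-0.04]],
  [[0,0,0],[0,0,-0.04]],
])

```text
time: 6.35
tool_pos: [597.8, -88.7, 110.7]
tcp_rot: [179.8, -0.3, 3.8]
ft_force: [5.8, -6.6, 1.4]
finger_gap: 55.2
grip_force: 48.2
```

```bash
python3 s.py; python3 -c "
from h import *
p,d=r.snapshot('wrist');cv2.imwrite('pics/w3.png',p)"
```

```text
{'time': np.float64(6.35), 'tool_pos': array([597.78, -88.72, 110.74]), 'tcp_rot': array([179.82,  -0.25,   3.79]), 'ft_force': array([ 5.76, -6.57,  1.38]), 'wrist_torque': array([-1.17, -0.94,  0.23]), 'joint_pos': array([-13.24,  12.78,  92.2 ,  -0.1 ,  74.73,  73.  ]), 'finger_gap': np.float64(55.2), 'grip_force': np.float64(48.19)}
```

View pics/w3.png

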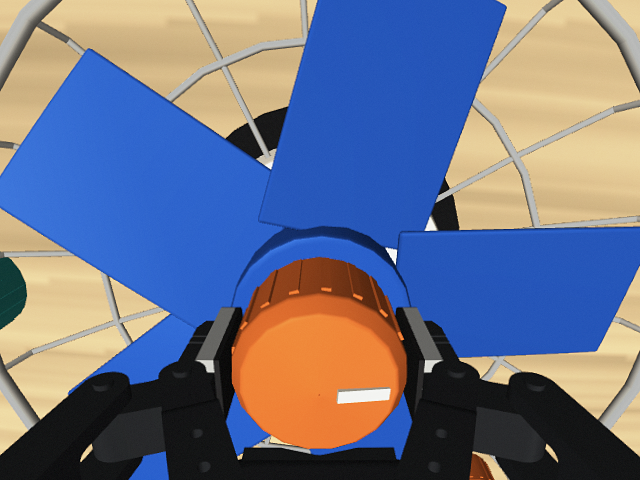

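The bar is at the same place in the gripper view (363,396), so the cap followed the full turn. I'm easing the side load by 1 mm and lifting straight up.

Call:
jog_arm([
  [[1,1,0],[0,0,0]],
  [[1,1,-2],[0,0,0]],
  [[1,1,-6],[0,0,0]],
  [[1,1,-12],[0,0,0]],
  [[1,1,-20],[0,0,0]],
  [[1,1,-30],[0,0,0]],
  [[1,1,-42],[0,0,0]],
  [[1,1,-56],[0,0,0]],
  [[1,1,-72],[0,0,0]],
  [[1,1,-86],[0,0,0]],
])

```text
time: 7.4
tool_pos: [597.3, -88.0, 197.4]
tcp_rot: [180.0, -0.1, 3.6]
ft_force: [0.6, -0.1, -1.0]
finger_gap: 55.2
grip_force: 49.6
```

Call:
jog_arm([
  [[0,0,-9],[0,0,0]],
  [[0,0,-14],[0,0,0]],
  [[0,0,-14],[0,0,0]],
  [[0,0,-14],[0,0,0]],
  [[0,0,-14],[0,0,0]],
  [[0,0,-14],[0,0,0]],
  [[0,0,-14],[0,0,0]],
])

```text
time: 8.1
tool_pos: [596.6, -87.9, 208.7]
tcp_rot: [-180.0, 0.1, 3.5]
ft_force: [0.4, 0.3, -1.4]
finger_gap: 55.2
grip_force: 49.7
```

```bash
python3 s.py; python3 -c "
from h import *
p,d=r.snapshot('scene');cv2.imwrite('pics/s2.png',cv2.resize(p[100:340,150:470],None,fx=2,fy=2))"
```

```text
{'time': np.float64(8.1), 'tool_pos': array([596.64, -87.91, 208.74]), 'tcp_rot': array([-1.7998e+02,  5.0000e-02,  3.5400e+00]), 'ft_force': array([ 0.41,  0.32, -1.35]), 'wrist_torque': array([-0.02, -0.04, -0.04]), 'joint_pos': array([-13.25,   8.62,  86.37,  -0.  ,  85.06,  73.2 ]), 'finger_gap': np.float64(55.2), 'grip_force': np.float64(49.65)}
```

View pics/s2.png

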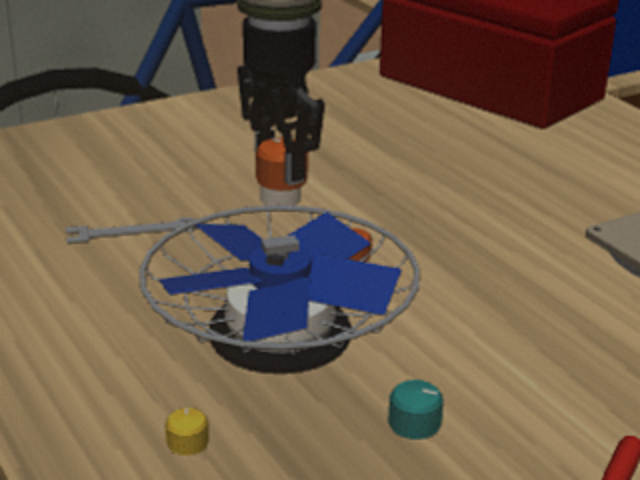

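The cap is upright in the gripper (crop 282,165), about 98 mm above the bared hub stub (275,250). The white below it is the jar in the background. Handing in.

```bash
python3 -c "
from bench import r
print(r.hand_in())"
```

```text
the job is handed in; nothing more can be done
None
```

The cap loosened clockwise: I turned it about 80° to its stop, lifted it straight off, and handed in holding it upright about 98 mm above its seat; the hand-in returned no verdict.

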